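# Load the dowel cassette and lift it unlatched from its dock

### The arm

A 7-joint arm with a two-finger parallel gripper is mounted at the origin on a cart in front of the work surface, level with it; the furniture and walls round the work are solid. World frame = base frame: x ahead of the robot, y to its left, z up, the work surface at z = 0. Lengths are in m, angles in rad, forces in N, time in s.
With the tool pointing down it reaches from about 0.35 to 0.9 m from the base axis. Payload 19.9 kg.
Tool frame: the origin (TCP) lies midway between the tips of the shut fingers; the grasp point (between the pads) lies 19 mm behind it; z points along the fingers, y is the line along which they close (so a half turn about z gives the same grasp; the last joint's range is limited). The gripper opens to 85 mm and grips with 20 to 120 N. Pads are 22 mm wide; open, the fingers measure 114 mm over their backs; the gripper's body (76 mm by 85 mm) begins 54 mm behind the grasp point. The pads swing forward as they close: fully open they stand 13 mm farther back than shut.
Start: joints at [1.103, 0.417, -0.01, 1.614, 0.005, 1.111, -0.053], TCP at [0.259, -0.569, 0.231] pointing down, gripper open.
Joint ranges: [-2.81, 2.81], [-0.39, 2.02], [-1.27, 1.25], [0.06, 2.57], [-1.19, 4.33], [0.19, 2], [-2.82, 2.82]. Speed limits (rad/s): [1.89, 1.89, 2.39, 2.39, 3.01, 3.01, 3.01].

### API

Orientations are given as a unit quaternion [w, x, y, z].
In Python, from workcell import ctrl gives the robot as it stands.
- The arm moves only by the shell command python3 -m crank 'ROWS' [FORCE]. ROWS is JSON, a list of rows, each a list of 7 numbers: the shift along the tool's x, y, z in mm, then the turn, a rotation vector about the tool's x, y, z in units of 6 degrees (1.0 is 6 degrees), then the finger opening in mm, from 0 to 85.4. In form: [[dx, dy, dz, ax, ay, az, grip], ...]. A call has 1 to 20 rows; each row is the pose to reach, as a shift and turn from the pose commanded when the call began, along the tool's axes at that moment; what a row does not reach only later rows make up. A row lasts 1/12 s, in which the tool goes at most 41.7 mm and 7.16 degrees, less where a joint would pass 70% of its speed; a pose out of reach is approached as far as the arm can. A call with a gripper value outside its range is refused whole. The fingers move at their own pace and stop on an object; FORCE is the grip in N (left out, the last holds). Time passes only in rows, so rows that repeat a pose let the fingers close. It gives the time, the measured TCP pose, the force, the opening and the grip force at its end, in the units of the state.
- ctrl.sense(): the state, without advancing time (a new reading comes with each control period).
- ctrl.snapshot(name): name is "scene" or "top"; returns the picture (480x640x3 uint8, red, green, blue); there is no depth.
- ctrl.camera_info(name): a dict with "vertical_fov" (degrees; the focal length in pixels is half the picture's height over the tangent of half this angle, whatever the lens; pixels are square), "cx", "cy" (the principal point, pixels), "extrinsics" (4x4, takes a point from camera to world coordinates). Camera axes: x right, y down, z forward; pixel columns grow to the right and rows downward; lengths in m; the calibration is good to about 2 mm. A picture is of the moment at which its call begins. camera_info takes no time and is no camera call.
- ctrl.sign_off(): hands the job in; it is judged then, once.
The state is a dict: "clock": time; "q": joint angles; "qd": joint speeds; "joint_efforts": joint torques, N m; "position": TCP position; "orientation": TCP orientation; "wrist_force": force on the tool from outside, world axes, zero at the start; "torque": the same for the moment, N m; "opening": finger opening in m; "grasp_force": force on a finger pad.
Only numpy, scipy, OpenCV 4.12 (cv2) and the standard library are available. Lean on these libraries where they do the work, as an engineer would, in place of code of your own. Each camera call takes 0.05 s, during which the arm holds its last target. There are 200 camera calls.

### The job

Take the two dowels out of their drilled stand blocks and drop each end-down, fully home, into the cassette's well that fits it: the thick dowel in the wide well, the thin one in the narrow well, while the cassette stays latched in its dock. Then pinch the cassette's two side catches together, lift the cassette upright, with both dowels in it, straight up until it hangs well clear of the dock (a good hand's breadth, about 10 cm up), and finish still holding it there, catches squeezed. Leave the other things on the bench where they are.

Things in the scene. Friction and masses are not known exactly. Their poses are not given: they have to be found in the camera images.
- dock: Dock fixed on the bench: plywood board 180 (x) x 110 (y) x 10 mm, origin at its underside's centre, z up. The cassette stands on the board between wooden rails (tops 24 mm above the bench), 1 mm play. On the +y and -y sides at x = 0 an aluminium cheek (36 mm long, outer face 37 mm from the middle, top 36 mm above the bench) has a lip over the catch's tooth that holds the cassette down.
- cassette: Loose wooden cassette 120 (x) x 40 (y) x 55 mm, about 0.3 kg, standing in the dock at the start, axes along the dock's. Origin at its underside's centre, z up. Two round wells open in its top face, on its long middle line. In the middle of each long side stands a sprung aluminium catch plate that rises 45 mm above the top face; the two are pinched together along y.
- wide_well (a point): Centre of the mouth of the wide well, at the -x end of the cassette's top face (38 mm from the cassette's middle): 21 mm wide with a 2 mm chamfer, 45 mm deep. A dowel that is fully home has its own centre at this point and stands 45 mm out of the well.
- narrow_well (a point): Centre of the mouth of the narrow well, at the +x end of the cassette's top face (38 mm from the cassette's middle): 15 mm wide with a 2 mm chamfer, 45 mm deep. A dowel that is fully home has its own centre at this point and stands 45 mm out of the well.
- catch_left_pad (a point): Middle of the ribbed outer finger face of the +y catch: an upright plate 24 mm wide (along x), 5 mm thick. The point is 29 mm above the cassette's top face, 84 mm above its underside and 16 mm below the plate's top. The two outer faces are 48 mm apart at rest, 36 mm fully pressed. Axes as the cassette's.
- catch_right_pad (a point): The same point of the catch on the cassette's -y side; axes as the cassette's.
- catch_left (a joint): Inward travel of the +y catch, m: 0 at rest (latched), 0.006 fully pressed against its stop; its tooth is clear of the dock's lip beyond about 0.0045 (press it fully). Spring: 2 N to start, 8 N fully pressed; springs back when let go.
- catch_right (a joint): The same for the catch on the -y side.
- thick_stand: Fixed drilled wooden block, 44 x 44 x 30 mm, in which the thick dowel stands at the start; origin at the centre of its underside on the bench. Its hole is 20 mm deep, so the dowel stands out 70 mm above it, its top 100 mm above the bench.
- thin_stand: The same kind of block, 44 x 44 x 30 mm, in which the thin dowel stands at the start. The two stands may change places.
- thick_dowel_center (a point): Centre (half-way up) of the thick round wooden dowel, 18 mm in diameter, 90 mm long, ends slightly chamfered, about 30 g; its z is along the dowel, which stands upright in its stand. At the start 55 mm above the bench.
- thin_dowel_center (a point): Centre (half-way up) of the thin round wooden dowel, 12 mm in diameter, 90 mm long, otherwise the same. At the start 55 mm above the bench.
- tape_measure: Bystander: tape measure lying on the bench, 89 x 80 x 32 mm; leave alone.
- blank_a: Bystander: octagonal sawn wood blank, 67 x 59 x 36 mm, between the stands; leave alone.
Mind the look-alikes: they are no part of the job. Leave any blue or yellow look-alike of the part that bears thick_dowel_center alone.

How it is judged:
By the outcome, as a careful person would: the job done as asked, in the order asked, and still so for the second after the job is handed in, while the arm keeps its last pose, push and grip.
It also fails if it takes over 72 s, if anything falls off the work surface, if the arm or the gripper's body presses on something with over 40 N, if the wrist force passes 120 N, or if a joint passes its speed limit or range.

## Working session

There is one attempt and no reset: what is moved stays moved. The work goes in short steps, Python scripts to look and compute and a shell command to move; the robot and the scene stay as the last step left them, time stands still between calls to the robot, and variables do not carry over. Pictures are saved under pics/ and viewed, at most 10 in all, crops included, and the job is handed in when it is done.

```bash
ls; mkdir -p pics; python3 - <<'E'
from workcell import ctrl
import cv2,numpy as np
np.set_printoptions(precision=4,suppress=True)
for n in("scene","top"):
    im=ctrl.snapshot(n); cv2.imwrite(f"pics/{n}0.png",im[:,:,::-1])
    c=ctrl.camera_info(n); print(n,c["vertical_fov"],c["cx"],c["cy"]); print(np.array(c["extrinsics"]), [k for k in c])
s=ctrl.sense(); print(s)
E
```

```text
pics
scene 57.76062081896436 319.2159729289715 241.9901492014979
[[-0.6698 -0.4073  0.6209  0.0161]
 [-0.7423  0.3461 -0.5738  0.4621]
 [ 0.0189 -0.8452 -0.5342  0.5555]
 [ 0.      0.      0.      1.    ]] ['vertical_fov', 'cx', 'cy', 'extrinsics']
top 44.146660946164175 326.6534792700633 239.46081216454235
[[-0.0008 -0.9981  0.0617  0.4593]
 [-1.      0.0007 -0.0019 -0.0087]
 [ 0.0018 -0.0617 -0.9981  1.0579]
 [ 0.      0.      0.      1.    ]] ['vertical_fov', 'cx', 'cy', 'extrinsics']
{'clock': 0.1, 'q': array([ 1.1025,  0.4179, -0.0103,  1.6141,  0.0047,  1.1107, -0.053 ]), 'qd': array([ 0.0007, -0.0009,  0.0011, -0.0022, -0.0034, -0.0002, -0.0004]), 'joint_efforts': array([  0.0016, -86.5823,   0.6802, -43.5633,   0.0192,   0.005 ,
         0.    ]), 'position': array([ 0.2586, -0.5687,  0.2307]), 'orientation': array([-0.0005,  0.9773,  0.2118, -0.0002]), 'wrist_force': array([ 0.4245, -0.6475, -0.4028]), 'torque': array([-0.0005,  0.0532, -0.0242]), 'grasp_force': 0.0, 'opening': 0.08525438495449049}
```

View pics/scene0.png

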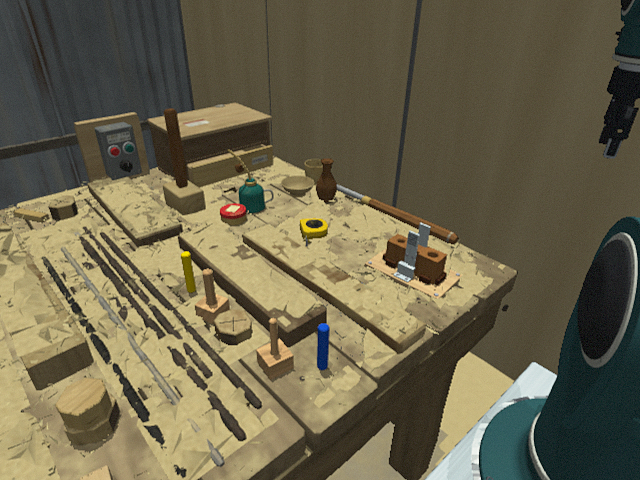

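View pics/top0.png

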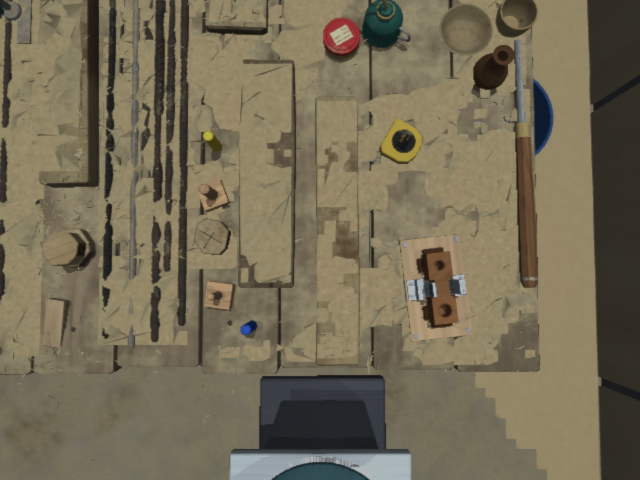

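The top view shows the dock and cassette at about (438,287). The stands are at about (213,194) and (219,295), with the octagonal blank between them at (211,237). Possible confusions for the thick dowel: the wooden dowel at top (207,190), the wooden dowel at (217,293), the yellow look-alike at (209,138) and the blue one at (249,327). I'll take only wooden dowels standing in blocks, and the thicker one of those. I'll check that in a close crop.

```bash
python3 - <<'E'
import cv2,numpy as np
t=cv2.imread("pics/top0.png");s=cv2.imread("pics/scene0.png")
R=lambda i,x,y,w,h,W,H:cv2.resize(i[y:y+h,x:x+w],(W,H),interpolation=cv2.INTER_CUBIC)
a=np.hstack([R(t,190,170,60,145,248,600),np.vstack([R(t,390,230,90,115,235,300),R(s,180,250,120,130,235,300)]),np.vstack([R(s,360,215,110,90,316,300),R(s,190,262,50,60,316,300)])])
cv2.imwrite("pics/crop0.png",a);print(a.shape)
E
```

```text
(600, 799, 3)
```

View pics/crop0.png

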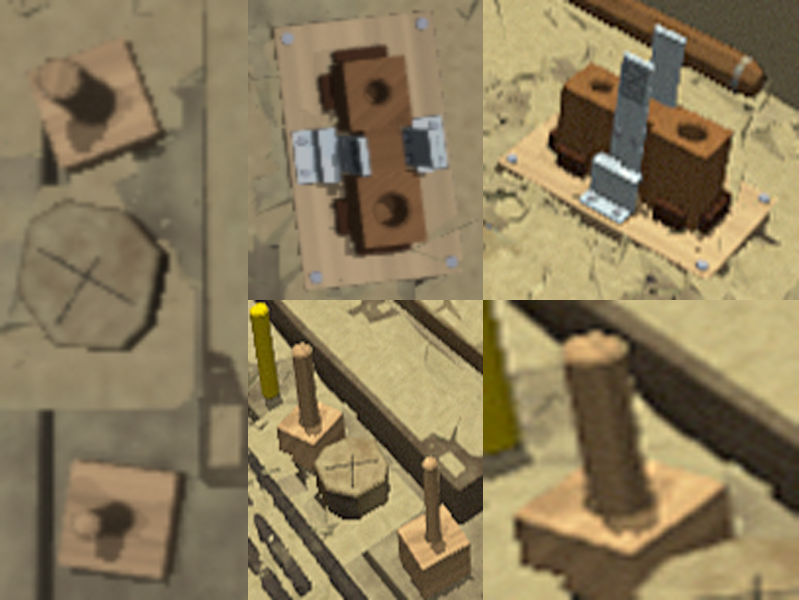

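The crop shows the thick wooden dowel in the far-left stand, with its top at top-view (204,189). The thin one is in the near stand, with its top at (211,297). The wide well is at (445,310) and the narrow well at (439,266). Next I'll measure with rays.

```bash
cat > h.py <<'E'
import numpy as np,cv2
from workcell import ctrl
np.set_printoptions(precision=4,suppress=True)
def K(n):
    c=ctrl.camera_info(n);f=240/np.tan(np.radians(c["vertical_fov"]/2));return f,c["cx"],c["cy"],np.array(c["extrinsics"])
def ray(n,u,v,z):
    f,cx,cy,E=K(n);d=E[:3,:3]@np.array([(u-cx)/f,(v-cy)/f,1]);o=E[:3,3];return o+d*(z-o[2])/d[2]
def proj(n,p):
    f,cx,cy,E=K(n);q=E[:3,:3].T@(np.asarray(p)-E[:3,3]);return np.array([cx+f*q[0]/q[2],cy+f*q[1]/q[2]])
E
python3 - <<'E'
from h import *
for nm,n,u,v,z in [("thick top","top",204,189.4,.1),("thick stand","top",213.7,195.4,.03),("thin top","top",210.8,297,.1),("thin stand","top",219.5,295.6,.03),("narrow","top",439.4,265.6,.065),("wide","top",445.2,310.1,.065)]:
    p=ray(n,u,v,z);print(nm,p,"scene px",proj("scene",p))
# octagon crop blobs: dock board screws (z=.01)
t=cv2.imread("pics/top0.png")
P=[]
for u,v in [(287,38),(431,18),(451,262),(316,278)]:
    p=ray("top",390+(u-248)/2.611,230+v/2.609,.01);P.append(p)
P=np.array(P);print("screws ctr",P.mean(0),"edges",P[1]-P[0],P[0]-P[3],P[1]-P[2])
# dark wells by threshold
h=cv2.cvtColor(t,cv2.COLOR_BGR2GRAY)
for nm,(u,v) in {"narrow":(439,266),"wide":(445,310)}.items():
    w=h[v-9:v+10,u-9:u+10];print(nm);print(w[3:16,3:16])
# scene wells
sc=cv2.imread("pics/scene0.png")
for nm,(u,v) in {"n":(360+118/2.873,215+86/3.333),"w":(360+207/2.873,215+130/3.333)}.items(): print(nm,u,v,ray("scene",u,v,.065))
for nm,(u,v) in {"thick":(180+(302-248)/1.958,250+(348-300)/2.308),"thin":(180+(430-248)/1.958,250+(463-300)/2.308)}.items(): print(nm,u,v,ray("scene",u,v,.1))
E
```

```text
thick top [0.6004 0.1893 0.1   ] scene px [206.5803 271.9653]
thick stand [0.6001 0.1867 0.03  ] scene px [212.4482 302.2107]
thin top [0.4258 0.1763 0.1   ] scene px [272.6813 320.351 ]
thin stand [0.4257 0.1748 0.03  ] scene px [275.1131 352.5454]
narrow [ 0.4766 -0.1996  0.065 ] scene px [400.6029 241.0299]
wide [ 0.4024 -0.2083  0.065 ] scene px [431.9602 254.3388]
screws ctr [ 0.44   -0.2058  0.01  ] edges [ 0.0136 -0.098   0.    ] [0.1618 0.0181 0.    ] [0.1648 0.011  0.    ]
narrow
[[90 89 85 76 67 66 63 56 61 79 87 92 94]
 [89 85 78 66 51 41 35 39 51 65 78 89 94]
 [85 82 70 50 36 29 28 29 33 46 66 80 89]
 [87 77 62 50 45 37 30 26 28 32 49 62 81]
 [87 74 58 49 48 42 31 28 26 30 43 60 78]
 [89 75 61 53 50 46 34 28 30 28 38 59 77]
 [89 77 80 64 52 46 34 24 27 30 40 62 80]
 [90 84 80 81 61 43 31 28 28 34 55 64 83]
 [91 89 80 79 72 46 30 29 38 49 67 77 89]
 [91 92 89 79 63 48 40 43 53 66 78 88 91]
 [93 93 94 87 76 71 71 72 75 80 89 93 93]
 [93 93 93 88 86 86 85 86 89 90 94 94 90]
 [93 92 88 85 87 87 89 90 91 93 92 91 90]]
wide
[[91 86 75 68 59 51 51 56 61 68 81 93 96]
 [86 74 62 54 49 42 34 34 35 47 56 78 91]
 [80 63 55 51 50 49 40 31 27 31 44 55 78]
 [71 61 58 52 51 51 43 34 29 30 31 48 72]
 [83 84 83 64 53 49 48 34 30 27 31 48 69]
 [87 89 90 84 64 51 47 36 26 28 30 37 65]
 [88 90 89 88 82 59 44 31 26 26 28 30 59]
 [87 89 88 87 83 64 43 30 29 28 28 32 58]
 [85 87 88 86 86 77 50 34 28 30 27 38 63]
 [83 87 86 82 80 63 42 33 29 29 32 49 69]
 [84 82 80 64 59 41 35 29 30 31 39 63 79]
 [89 80 61 46 40 34 33 34 36 46 65 70 88]
 [95 89 79 68 52 45 42 47 54 70 79 89 94]]
n 401.07205012182385 240.8025802580258 [ 0.4766 -0.2011  0.065 ]
w 432.0501218238775 254.003900390039 [ 0.403  -0.2095  0.065 ]
thick 207.5791624106231 270.79722703639516 [0.6023 0.1862 0.1   ]
thin 272.95199182839633 320.6239168110919 [0.425  0.1763 0.1   ]
```

```bash
cat >> h.py <<'E'
from scipy.spatial.transform import Rotation as Ro
def go(x,y,z,yaw=6.5):
    s=ctrl.sense();w,a,b,c=s["orientation"];R=Ro.from_quat([a,b,c,w])
    T=Ro.from_euler("z",yaw,degrees=True)*Ro.from_euler("x",180,degrees=True)
    d=R.inv().apply(np.array([x,y,z])-s["position"])*1000;r=(R.inv()*T).as_rotvec(degrees=True)/6
    print("row",np.round(np.r_[d,r],2),"at",s["position"],"F",s["wrist_force"],"open",s["opening"],"g",s["grasp_force"],"t",s["clock"],"q",s["q"])
E
python3 -c "
from h import *
go(.6008,.1872,.2)"
```

```text
row [ 624.42 -546.34   31.29   -0.01    0.      2.99] at [ 0.2586 -0.5687  0.2307] F [ 0.4245 -0.6475 -0.4028] open 0.08525438495449049 g 0.0 t 0.1 q [ 1.1025  0.4179 -0.0103  1.6141  0.0047  1.1107 -0.053 ]
```

```bash
python3 -m crank '[[624.4,-546.3,31,0,0,3,60],[624.4,-546.3,31,0,0,3,60],[624.4,-546.3,31,0,0,3,60],[624.4,-546.3,31,0,0,3,60],[624.4,-546.3,31,0,0,3,60],[624.4,-546.3,31,0,0,3,60],[624.4,-546.3,31,0,0,3,60],[624.4,-546.3,31,0,0,3,60],[624.4,-546.3,31,0,0,3,60],[624.4,-546.3,31,0,0,3,60],[624.4,-546.3,31,0,0,3,60],[624.4,-546.3,31,0,0,3,60],[624.4,-546.3,31,0,0,3,60],[624.4,-546.3,31,0,0,3,60],[624.4,-546.3,31,0,0,3,60],[624.4,-546.3,31,0,0,3,60],[624.4,-546.3,31,0,0,3,60],[624.4,-546.3,31,0,0,3,60],[624.4,-546.3,31,0,0,3,60],[624.4,-546.3,31,0,0,3,60]]' 40; python3 -c "
from h import *
go(.6008,.1872,.2)"
```

```text
clock: 1.77
position: [0.6013, 0.1889, 0.1998]
orientation: [0.0, 0.998, 0.056, -0.0]
wrist_force: [0.8, -0.6, 0.3]
opening: 0.0599
grasp_force: 0.0
row [-0.69  1.68 -0.17  0.    0.01 -0.01] at [0.6013 0.1889 0.1998] F [ 0.7669 -0.5679  0.2876] open 0.05988657272541178 g 0.0 t 1.7667 q [-0.0722  0.4836 -0.3815  1.6199  0.1977  1.0769 -1.9663]
```

```bash
python3 -m crank '[[-0.7,1.7,40,0,0,0,60],[-0.7,1.7,80,0,0,0,60],[-0.7,1.7,110,0,0,0,60],[-0.7,1.7,134,0,0,0,60],[-0.7,1.7,134,0,0,0,60],[-0.7,1.7,134,0,0,0,40],[-0.7,1.7,134,0,0,0,25],[-0.7,1.7,134,0,0,0,15],[-0.7,1.7,134,0,0,0,10],[-0.7,1.7,134,0,0,0,10],[-0.7,1.7,134,0,0,0,10]]' 40; python3 -c "
from h import *
go(.6008,.1872,.2)
cv2.imwrite('pics/s1.png',ctrl.snapshot('scene')[200:400,140:340,::-1].repeat(3,0).repeat(3,1))"
```

```text
clock: 2.68
position: [0.6014, 0.1861, 0.0681]
orientation: [-0.001, 0.998, 0.056, 0.001]
wrist_force: [-0.9, 3.5, 8.6]
opening: 0.0171
grasp_force: 38.9
row [  -0.07   -1.35 -131.86   -0.01   -0.03   -0.  ] at [0.6014 0.1861 0.0681] F [-0.8789  3.457   8.6296] open 0.017053389116881885 g 38.86085658101365 t 2.6833 q [-0.0995  0.6359 -0.3393  1.7121  0.2689  0.8364 -2.0161]
```

View pics/s1.png

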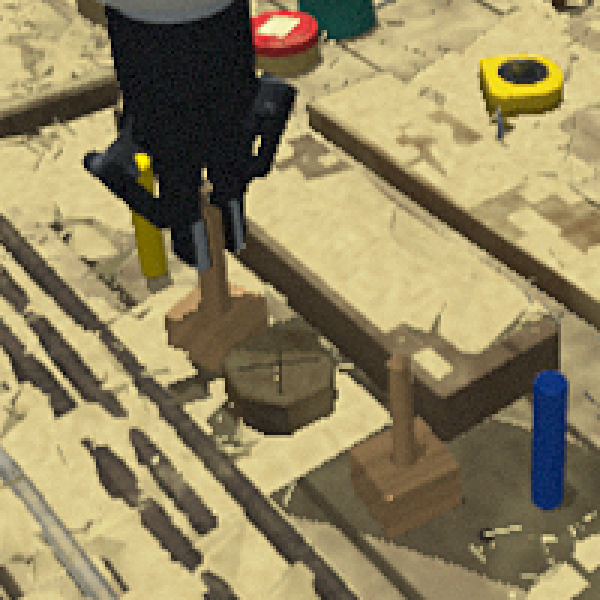

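Gripped at 17 mm, which fits the thick dowel; the thin dowel and the blue look-alike are untouched. Next I'll lift it straight out.

```bash
python3 -m crank '[[0,0,-20,0,0,0,10],[0,0,-50,0,0,0,10],[0,0,-90,0,0,0,10],[0,0,-130,0,0,0,10],[0,0,-145,0,0,0,10],[0,0,-145,0,0,0,10]]' 60; python3 -c "
from h import *
go(.4019,-.2088,.21)"
```

```text
clock: 3.23
position: [0.6022, 0.1857, 0.2169]
orientation: [-0.001, 0.998, 0.056, 0.004]
wrist_force: [-0.5, 0.0, -1.0]
opening: 0.0161
grasp_force: 58.6
row [-243.35  369.53    4.67   -0.01   -0.07   -0.01] at [0.6022 0.1857 0.2169] F [-0.4856  0.0291 -1.0335] open 0.01610213361732231 g 58.631825919728726 t 3.2333 q [-0.0623  0.4628 -0.3864  1.6103  0.1915  1.0984 -1.9566]
```

```bash
python3 -m crank '[[-30,45,0,0,0,0,10],[-120,180,0,0,0,0,10],[-243.4,369.5,0,0,0,0,10],[-243.4,369.5,0,0,0,0,10],[-243.4,369.5,0,0,0,0,10],[-243.4,369.5,0,0,0,0,10],[-243.4,369.5,0,0,0,0,10],[-243.4,369.5,0,0,0,0,10],[-243.4,369.5,0,0,0,0,10],[-243.4,369.5,0,0,0,0,10],[-243.4,369.5,0,0,0,0,10],[-243.4,369.5,0,0,0,0,10],[-243.4,369.5,0,0,0,0,10],[-243.4,369.5,0,0,0,0,10],[-243.4,369.5,0,0,0,0,10],[-243.4,369.5,0,0,0,0,10],[-243.4,369.5,0,0,0,0,10]]'; python3 -c "
from h import *
go(.4019,-.2088,.2)
t=ctrl.snapshot('top');s=ctrl.snapshot('scene')
cv2.imwrite('pics/t2f.png',t[:,:,::-1]);cv2.imwrite('pics/s2f.png',s[:,:,::-1])
a=cv2.resize(t[210:360,380:510],(520,600));b=cv2.resize(s[180:300,370:490],(600,600))
cv2.imwrite('pics/s2.png',cv2.resize(np.hstack([a,b]),(800,428))[:,:,::-1])"
```

```text
clock: 4.65
position: [0.4005, -0.2087, 0.2113]
orientation: [-0.0, 0.998, 0.057, -0.0]
wrist_force: [0.1, -0.2, 0.0]
opening: 0.0164
grasp_force: 58.7
row [ 1.39  0.24 11.25 -0.    0.    0.01] at [ 0.4005 -0.2087  0.2113] F [ 0.1475 -0.1943  0.0197] open 0.0163949783387216 g 58.68107983376831 t 4.65 q [ 0.5862  0.1348 -0.1878  2.0426  0.0304  0.9668 -1.0738]
```

View pics/s2.png

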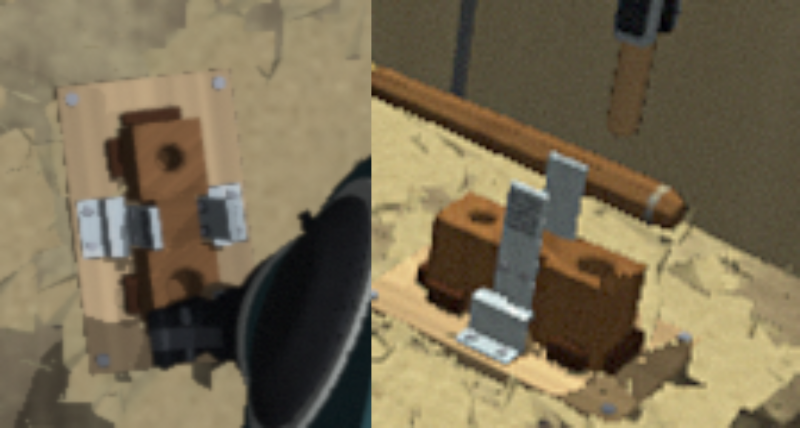

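```bash
python3 - <<'E'
from h import *
for dx,y in[(622,127),(624,127),(622,130)]:
    print(ray("scene",370+(dx-371.4)/3.571,180+y/3.571,.1533))
print(proj("scene",[.4019,-.2088,.1533]),proj("scene",[.4039,-.2088,.1533]))
s=cv2.imread("pics/s2f.png");print(s[205:220,433:450].sum(2)//3)
E
```

```text
[ 0.403  -0.2125  0.1533]
[ 0.4023 -0.2133  0.1533]
[ 0.401  -0.2096  0.1533]
[439.5255 216.3643] [438.6544 215.9804]
[[72 74 76 71 38 65 64 68 68 71 70 76 71 64 77 80 73]
 [75 75 82 68 54 68 67 72 72 70 69 71 66 69 71 77 68]
 [75 74 70 71 65 68 69 72 67 75 75 74 62 62 71 74 75]
 [76 72 73 71 60 66 70 69 70 68 73 71 64 45 77 80 74]
 [73 73 76 73 64 71 68 70 71 72 76 69 61 58 74 72 68]
 [82 76 71 65 66 67 68 73 69 72 69 70 69 80 77 72 75]
 [72 72 70 42 67 71 74 72 71 77 75 66 68 69 75 79 74]
 [75 75 71 59 67 65 73 71 69 69 72 64 55 77 74 75 72]
 [74 73 71 64 63 63 68 73 67 74 75 62 39 76 71 75 72]
 [75 79 71 64 69 72 62 72 71 74 67 60 60 70 74 76 72]
 [75 73 72 64 67 69 69 68 74 70 70 73 74 73 77 72 73]
 [78 73 77 64 64 71 75 76 73 71 60 48 71 70 74 72 74]
 [77 77 75 78 65 59 66 65 71 65 66 56 71 72 74 73 69]
 [75 74 71 77 73 61 70 75 67 72 75 73 74 71 71 69 74]
 [75 76 70 71 74 71 73 71 74 66 72 73 72 72 72 69 74]]
```

The scene view shows the thick dowel hanging above the wide well, its bottom at about (440,215). The well predicts (439.5,216.4), so it is within about 1 mm sideways. Lowering it partway next.

```bash
python3 -m crank '[[1.6,0.2,30,0,0,0,10],[1.6,0.2,60,0,0,0,10],[1.6,0.2,75,0,0,0,10],[1.6,0.2,80,0,0,0,10],[1.6,0.2,84,0,0,0,10],[1.6,0.2,88,0,0,0,10],[1.6,0.2,92,0,0,0,10],[1.6,0.2,96,0,0,0,10],[1.6,0.2,100,0,0,0,10],[1.6,0.2,104,0,0,0,10],[1.6,0.2,104,0,0,0,10]]'; python3 -c "
from h import *
go(.4021,-.2088,.082)
s=ctrl.sense();print(s['torque'])"
```

```text
clock: 5.67
position: [0.4015, -0.2094, 0.1067]
orientation: [-0.0, 0.998, 0.056, -0.0]
wrist_force: [-0.4, -0.9, -0.5]
opening: 0.0168
grasp_force: 58.6
row [ 0.64 -0.54 24.73 -0.    0.   -0.01] at [ 0.4015 -0.2094  0.1067] F [-0.4272 -0.9398 -0.4781] open 0.01680645660196391 g 58.57844603480771 t 5.6667 q [ 0.5691  0.2976 -0.1781  2.1308  0.0788  0.7198 -1.1189]
[-0.1761  0.0495 -0.0348]
```

Unloaded and about 16 mm into the well, so the alignment is good. I'll carry it home, release and back off.

```bash
python3 -m crank '[[0.3,-0.2,6,0,0,0,10],[0.3,-0.2,12,0,0,0,10],[0.3,-0.2,18,0,0,0,10],[0.3,-0.2,23,0,0,0,10],[0.3,-0.2,25,0,0,0,10],[0.3,-0.2,27,0,0,0,10],[0.3,-0.2,27,0,0,0,10],[0.3,-0.2,27,0,0,0,10]]'; python3 -c "
from h import *
go(.4021,-.2088,.082)"
```

```text
clock: 6.33
position: [0.4019, -0.209, 0.0802]
orientation: [-0.0, 0.998, 0.056, -0.0]
wrist_force: [-0.1, -0.3, -1.3]
opening: 0.0168
grasp_force: 58.4
row [ 0.18 -0.19 -1.81 -0.    0.   -0.01] at [ 0.4019 -0.209   0.0802] F [-0.0876 -0.3403 -1.3114] open 0.01684560960551757 g 58.41488635762804 t 6.3333 q [ 0.5608  0.3463 -0.1714  2.1457  0.0947  0.6569 -1.1337]
```

```bash
python3 -m crank '[[0,0,0,0,0,0,25],[0,0,0,0,0,0,45],[0,0,0,0,0,0,45],[0,0,0,0,0,0,45],[0,0,-40,0,0,0,45],[0,0,-80,0,0,0,45],[0,0,-120,0,0,0,45],[0,0,-140,0,0,0,45],[0,0,-140,0,0,0,45]]'; python3 -c "
from h import *
go(.4255,.1757,.22)
t=ctrl.snapshot('top');s=ctrl.snapshot('scene')
b=cv2.resize(s[180:300,370:490],(600,600))
cv2.imwrite('pics/s3.png',b[:,:,::-1])"
```

```text
clock: 7.08
position: [0.4038, -0.21, 0.2248]
orientation: [0.002, 0.998, 0.056, 0.003]
wrist_force: [0.5, -0.1, 1.0]
opening: 0.045
grasp_force: 0.0
row [  64.88 -380.81    3.69    0.04   -0.06   -0.01] at [ 0.4038 -0.21    0.2248] F [ 0.5348 -0.0965  1.0488] open 0.04496001016725565 g 0.0 t 7.0833 q [ 0.5909  0.1206 -0.1925  2.0243  0.0282  0.9921 -1.0737]
```

View pics/s3.png

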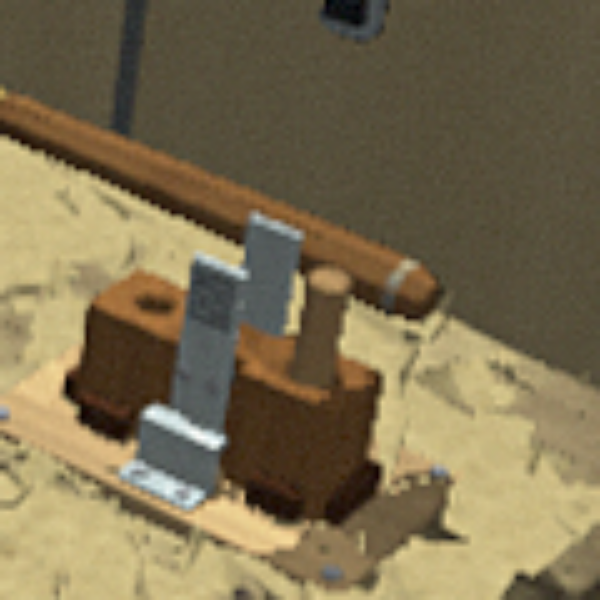

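The thick dowel stands in the wide well, its top at scene (436,236). I'll check that against the height for fully home while moving to the thin one.

```bash
python3 -m crank '[[65,-380.8,4,0,0,0,45],[65,-380.8,4,0,0,0,45],[65,-380.8,4,0,0,0,45],[65,-380.8,4,0,0,0,45],[65,-380.8,4,0,0,0,45],[65,-380.8,4,0,0,0,45],[65,-380.8,4,0,0,0,45],[65,-380.8,4,0,0,0,45],[65,-380.8,4,0,0,0,45],[65,-380.8,4,0,0,0,45],[65,-380.8,4,0,0,0,45],[65,-380.8,4,0,0,0,45],[65,-380.8,4,0,0,0,45],[65,-380.8,4,0,0,0,45],[65,-380.8,4,0,0,0,45]]'; python3 -c "
from h import *
go(.4255,.1757,.066)
for z in (.105,.11,.115): print(proj('scene',[.4019,-.2088,z]))"
```

```text
clock: 8.43
position: [0.4239, 0.1755, 0.2161]
orientation: [0.0, 0.998, 0.056, -0.0]
wrist_force: [1.3, -0.4, 0.8]
opening: 0.045
grasp_force: 0.0
row [  1.71  -0.02 150.1    0.     0.    -0.02] at [0.4239 0.1755 0.2161] F [ 1.2517 -0.3539  0.8134] open 0.04496681049390683 g 0.0 t 8.4333 q [ 0.0604  0.1707 -0.5693  2.0113  0.1098  0.9893 -2.0225]
[435.4791 237.6605]
[435.8867 235.515 ]
[436.2969 233.3562]
```

The thick dowel's top matches the home height of z = 0.110. Now I'll take the thin dowel.

```bash
python3 -m crank '[[1.5,0,35,0,0,0,45],[1.5,0,70,0,0,0,45],[1.5,0,105,0,0,0,45],[1.5,0,135,0,0,0,45],[1.5,0,150,0,0,0,45],[1.5,0,150,0,0,0,45],[1.5,0,150,0,0,0,25],[1.5,0,150,0,0,0,15],[1.5,0,150,0,0,0,5],[1.5,0,150,0,0,0,5],[1.5,0,150,0,0,0,5],[1.5,0,150,0,0,0,5]]' 40; python3 -c "
from h import *
go(.4255,.1757,.066)"
```

```text
clock: 9.43
position: [0.4262, 0.1768, 0.0676]
orientation: [-0.0, 0.998, 0.056, 0.001]
wrist_force: [-0.0, -0.5, 9.1]
opening: 0.0108
grasp_force: 39.5
row [-0.86  1.04  1.56 -0.   -0.02 -0.01] at [0.4262 0.1768 0.0676] F [-0.0391 -0.4946  9.0994] open 0.010814533579665917 g 39.486695184605196 t 9.4333 q [-0.0398  0.4184 -0.4912  2.1255  0.3171  0.6647 -2.2052]
```

```bash
python3 -m crank '[[0,0,-20,0,0,0,5],[0,0,-50,0,0,0,5],[0,0,-90,0,0,0,5],[0,0,-130,0,0,0,5],[0,0,-148,0,0,0,5],[0,0,-148,0,0,0,5]]' 60; python3 -c "
from h import *
go(.4775,-.2002,.212)"
```

```text
clock: 9.93
position: [0.4271, 0.1774, 0.2192]
orientation: [-0.001, 0.998, 0.056, 0.004]
wrist_force: [0.4, -0.1, 1.0]
opening: 0.0104
grasp_force: 58.6
row [  7.68 380.85   7.    -0.01  -0.07  -0.01] at [0.4271 0.1774 0.2192] F [ 0.3689 -0.1268  1.0347] open 0.010360835250138206 g 58.61872686546121 t 9.9333 q [ 0.0736  0.171  -0.5859  2.0047  0.1156  0.9897 -2.027 ]
```

```bash
python3 -m crank '[[1,45,0,0,0,0,5],[3,180,0,0,0,0,5],[7.7,380.8,0,0,0,0,5],[7.7,380.8,0,0,0,0,5],[7.7,380.8,0,0,0,0,5],[7.7,380.8,0,0,0,0,5],[7.7,380.8,0,0,0,0,5],[7.7,380.8,0,0,0,0,5],[7.7,380.8,0,0,0,0,5],[7.7,380.8,0,0,0,0,5],[7.7,380.8,0,0,0,0,5],[7.7,380.8,0,0,0,0,5],[7.7,380.8,0,0,0,0,5],[7.7,380.8,0,0,0,0,5],[7.7,380.8,0,0,0,0,5],[7.7,380.8,0,0,0,0,5]]'; python3 -c "
from h import *
go(.4775,-.2002,.2)
s=ctrl.snapshot('scene')
cv2.imwrite('pics/s4f.png',s[:,:,::-1])
b=cv2.resize(s[160:280,360:480],(600,600))
cv2.imwrite('pics/s4.png',b[:,:,::-1])"
```

```text
clock: 11.27
position: [0.4758, -0.2002, 0.2144]
orientation: [0.0, 0.998, 0.057, 0.0]
wrist_force: [0.5, -0.0, 0.6]
opening: 0.0098
grasp_force: 58.7
row [ 1.67  0.15 14.42  0.   -0.    0.  ] at [ 0.4758 -0.2002  0.2144] F [ 0.518  -0.0335  0.5829] open 0.009752923781424309 g 58.72862830772647 t 11.2667 q [ 0.586   0.2546 -0.2875  1.8922  0.0847  1.0062 -1.1952]
```

View pics/s4.png

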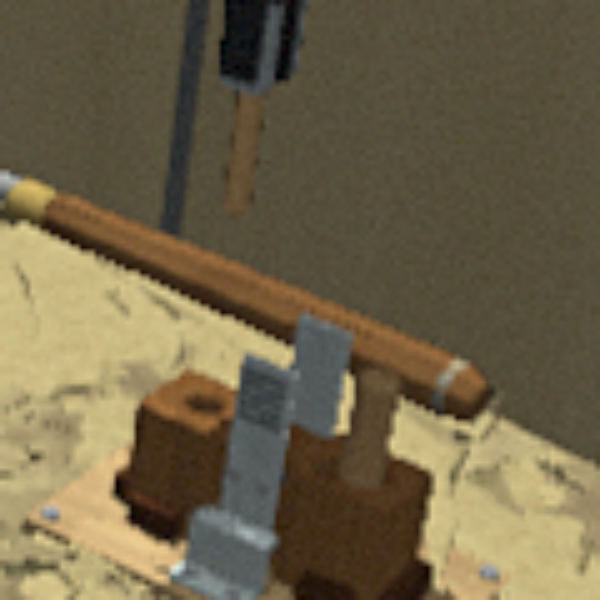

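```bash
python3 - <<'E'
from h import *
print(proj("scene",[.4775,-.2002,.157]),proj("scene",[.4758,-.2002,.157]),proj("scene",[.4775,-.2002,.065]))
E
```

```text
[405.8689 202.2174] [406.5371 202.5127] [400.4688 240.7618]
```

The thin dowel hangs over the narrow well, its bottom at (407.6,201.4) against the wanted (406,202). That is about 1–2 mm short in +x, so I'll correct while lowering.

```bash
python3 -m crank '[[2.8,0,30,0,0,0,5],[2.8,0,60,0,0,0,5],[2.8,0,75,0,0,0,5],[2.8,0,82,0,0,0,5],[2.8,0,86,0,0,0,5],[2.8,0,90,0,0,0,5],[2.8,0,94,0,0,0,5],[2.8,0,98,0,0,0,5],[2.8,0,102,0,0,0,5],[2.8,0,106,0,0,0,5],[2.8,0,106,0,0,0,5]]'; python3 -c "
from h import *
go(.4783,-.2002,.079)
s=ctrl.sense();print(s['torque'])"
```

```text
clock: 12.23
position: [0.4783, -0.2005, 0.1077]
orientation: [-0.0, 0.998, 0.056, -0.0]
wrist_force: [0.3, 0.6, -0.9]
opening: 0.01
grasp_force: 58.7
row [ 0.08 -0.28 28.7  -0.    0.01 -0.01] at [ 0.4783 -0.2005  0.1077] F [ 0.3284  0.5502 -0.8857] open 0.00999173633091117 g 58.71186332778734 t 12.2333 q [ 0.5585  0.4038 -0.2661  1.9741  0.147   0.7826 -1.25  ]
[-0.0042 -0.005  -0.0006]
```

```bash
python3 -m crank '[[0,0,6,0,0,0,5],[0,0,12,0,0,0,5],[0,0,18,0,0,0,5],[0,0,23,0,0,0,5],[0,0,26,0,0,0,5],[0,0,28,0,0,0,5],[0,0,28,0,0,0,5],[0,0,28,0,0,0,25],[0,0,28,0,0,0,40],[0,0,28,0,0,0,40],[0,0,28,0,0,0,40]]'; python3 -c "
from h import *
go(.4783,-.2002,.079)"
```

```text
clock: 13.15
position: [0.4786, -0.2006, 0.0805]
orientation: [0.0, 0.998, 0.056, 0.0]
wrist_force: [0.1, -0.3, 0.6]
opening: 0.0401
grasp_force: 0.0
row [-0.26 -0.45  1.46  0.   -0.   -0.01] at [ 0.4786 -0.2006  0.0805] F [ 0.0592 -0.3476  0.6464] open 0.040110833351578536 g 0.0 t 13.15 q [ 0.5486  0.4472 -0.2558  1.9885  0.1658  0.7252 -1.2656]
```

```bash
python3 -m crank '[[0,0,-40,0,0,0,40],[0,0,-80,0,0,0,40],[0,0,-110,0,0,0,40],[0,0,-120,0,0,0,70],[0,0,-120,0,0,0,70],[0,0,-120,0,0,0,70],[0,0,-120,0,0,0,70]]'; python3 -c "
from h import *
go(.4401,-.2047,.2,6.3)
s=ctrl.snapshot('scene')
cv2.imwrite('pics/s5f.png',s[:,:,::-1])
b=cv2.resize(s[180:300,370:490],(600,600))
cv2.imwrite('pics/s5.png',b[:,:,::-1])
print(proj('scene',[.478,-.2003,.11]))"
```

```text
clock: 13.73
position: [0.478, -0.2004, 0.1992]
orientation: [-0.0, 0.998, 0.056, -0.001]
wrist_force: [-0.9, 0.4, 0.8]
opening: 0.0696
grasp_force: 0.0
row [-38.15  -0.01  -0.72  -0.01   0.01   0.03] at [ 0.478  -0.2004  0.1992] F [-0.9116  0.3997  0.8194] open 0.0695619037384477 g 0.0 t 13.7333 q [ 0.5845  0.2774 -0.2893  1.9016  0.0943  0.9771 -1.2055]
[402.8774 222.3253]
```

View pics/s5.png

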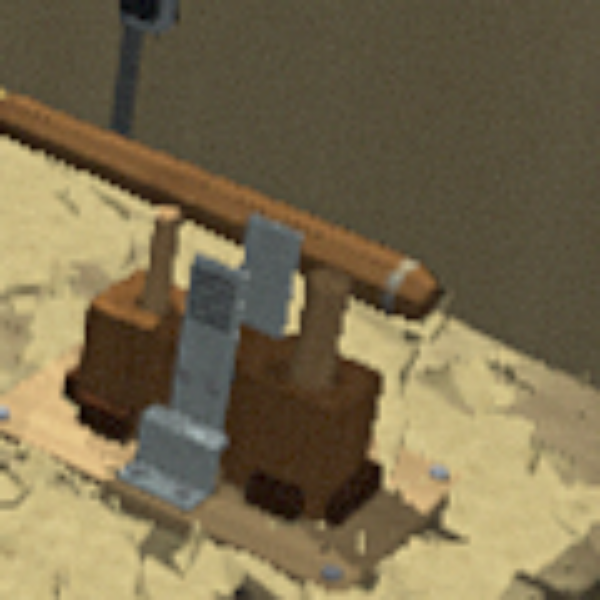

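Both dowels are home: the thin top is at (403,222) against the predicted (402.9,222.3). Next I'll centre over the cassette and lower over the catches.

```bash
python3 -m crank '[[-38,0,0,0,0,0,70],[-38,0,0,0,0,0,70],[-38,0,0,0,0,0,70],[-38,0,30,0,0,0,70],[-38,0,60,0,0,0,70],[-38,0,90,0,0,0,70],[-38,0,110,0,0,0,70],[-38,0,126,0,0,0,70],[-38,0,126,0,0,0,70],[-38,0,126,0,0,0,70]]'; python3 -c "
from h import *
go(.4401,-.2047,.073,6.3)"
```

```text
clock: 14.62
position: [0.4408, -0.2043, 0.0736]
orientation: [-0.001, 0.998, 0.057, -0.001]
wrist_force: [0.8, 0.0, 0.2]
opening: 0.07
grasp_force: 0.0
row [-0.69  0.32  0.58 -0.01  0.02  0.03] at [ 0.4408 -0.2043  0.0736] F [0.8184 0.0215 0.1605] open 0.0699933776779566 g 0.0 t 14.6167 q [ 0.5863  0.4125 -0.2544  2.069   0.16    0.6804 -1.2302]
```

```bash
python3 -m crank '[[-0.5,0.3,0,0,0,0,55],[-0.5,0.3,0,0,0,0,48],[-0.5,0.3,0,0,0,0,44],[-0.5,0.3,0,0,0,0,40],[-0.5,0.3,0,0,0,0,36],[-0.5,0.3,0,0,0,0,28],[-0.5,0.3,0,0,0,0,28],[-0.5,0.3,0,0,0,0,28],[-0.5,0.3,0,0,0,0,28],[-0.5,0.3,0,0,0,0,28]]' 70; python3 -c "
from h import *
go(.4401,-.2047,.073,6.3)
s=ctrl.snapshot('scene')
b=cv2.resize(s[160:280,360:480],(600,600))
cv2.imwrite('pics/s6.png',b[:,:,::-1])"
```

```text
clock: 15.45
position: [0.4413, -0.2052, 0.0764]
orientation: [0.001, 0.998, 0.056, 0.001]
wrist_force: [-8.9, 7.4, 36.2]
opening: 0.0294
grasp_force: 56.8
row [-1.14 -0.68  3.44  0.01 -0.02  0.03] at [ 0.4413 -0.2052  0.0764] F [-8.8532  7.3547 36.2393] open 0.029372293390671954 g 56.83749318122864 t 15.45 q [ 0.5879  0.4066 -0.2549  2.0689  0.1594  0.6816 -1.2292]
```

View pics/s6.png

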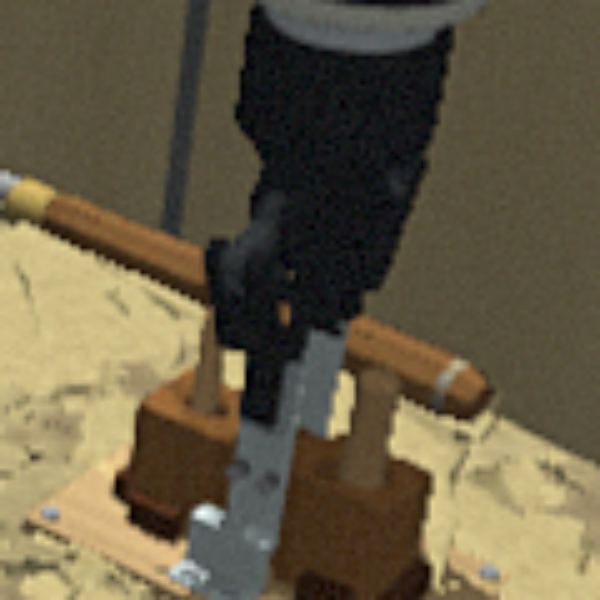

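The pads hold both catches, with both dowels standing home beside them. The 36 N vertical force comes from the finger swing. I'll squeeze fully and lift a little as a test.

```bash
python3 -m crank '[[0,0,0,0,0,0,15],[0,0,-3,0,0,0,15],[0,0,-3,0,0,0,15],[0,0,-5,0,0,0,15],[0,0,-7,0,0,0,15],[0,0,-7,0,0,0,15]]' 80; python3 -c "
from h import *
go(.4401,-.2047,.073,6.3)"
```

```text
clock: 16.0
position: [0.4403, -0.2052, 0.0815]
orientation: [-0.0, 0.998, 0.056, 0.0]
wrist_force: [1.0, -0.1, -3.8]
opening: 0.0252
grasp_force: 79.9
row [-0.16 -0.56  8.5   0.   -0.    0.02] at [ 0.4403 -0.2052  0.0815] F [ 0.9888 -0.051  -3.79  ] open 0.025184843254732758 g 79.89471316337585 t 16.0 q [ 0.5911  0.3975 -0.2574  2.0668  0.1545  0.6948 -1.2243]
```

The wrist carries −3.8 N, which is just the cassette and dowels, so it is free. Lifting on straight up.

```bash
python3 -m crank '[[0,0,-6,0,0,0,15],[0,0,-14,0,0,0,15],[0,0,-24,0,0,0,15],[0,0,-34,0,0,0,15],[0,0,-44,0,0,0,15],[0,0,-54,0,0,0,15],[0,0,-64,0,0,0,15],[0,0,-74,0,0,0,15],[0,0,-84,0,0,0,15],[0,0,-94,0,0,0,15],[0,0,-102,0,0,0,15],[0,0,-107,0,0,0,15],[0,0,-109,0,0,0,15],[0,0,-109,0,0,0,15],[0,0,-109,0,0,0,15],[0,0,-109,0,0,0,15]]' 80; python3 -c "
from h import *
go(.4401,-.2047,.073,6.3)
s=ctrl.snapshot('scene')
b=cv2.resize(s[120:280,340:500],(600,600))
cv2.imwrite('pics/s7.png',b[:,:,::-1])"
```

```text
clock: 17.33
position: [0.4401, -0.2051, 0.1898]
orientation: [-0.0, 0.998, 0.056, -0.0]
wrist_force: [-0.0, 0.7, -3.3]
opening: 0.0252
grasp_force: 79.9
row [  0.17  -0.29 116.77  -0.01   0.01   0.03] at [ 0.4401 -0.2051  0.1898] F [-0.0175  0.7316 -3.3246] open 0.025222528710977486 g 79.89674091339111 t 17.3333 q [ 0.6257  0.2306 -0.2869  1.9866  0.0802  0.936  -1.1599]
```

View pics/s7.png

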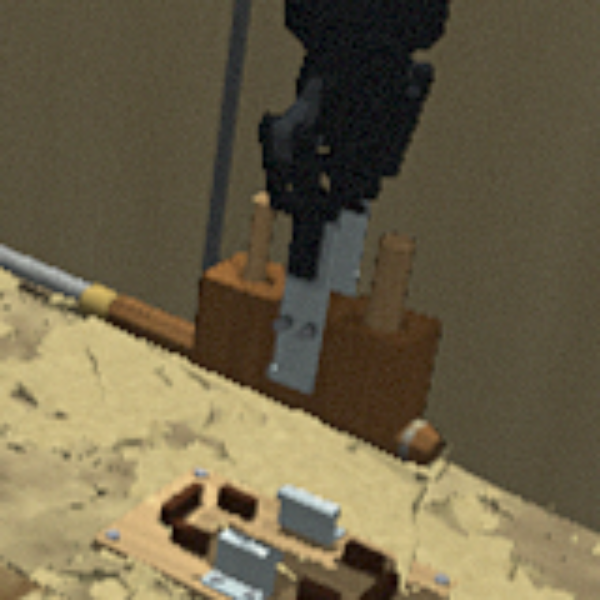

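The cassette hangs upright, clear of the dock, with both dowels in it. The thick top is at scene (445.6,184). I'll check the height, then hand in.

```bash
python3 -c "
from h import *
for z in (.205,.215,.222): print(z,proj('scene',[.4022,-.2091,z]))
s=ctrl.sense();print(s['grasp_force'],s['opening'])
print(ctrl.sign_off())"
```

```text
0.205 [444.0984 191.9698]
0.215 [445.0271 187.0799]
0.222 [445.6846 183.6183]
79.89794969558716 0.024762257442234734
the job is handed in; nothing more can be done
None
```

The job is handed in: both dowels are home in their wells, and the arm is holding the cassette upright about 11 cm above the dock with the catches squeezed at 80 N, after about 17 of the 72 s.

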